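# Park the blue filling nozzle on the angled rest

## Task

The blue-banded filling nozzle is next to be fitted: take it from where it stands on the scale (its slim stem can be gripped from above) and park it in the yellow angled rest, lying along the V with its foot down against the stop and its stem sticking out of the upper end, so that it can be taken by its side. Set it down gently rather than dropping it, let go, and leave the orange-banded nozzle standing where it is.

Things in the scene. Friction and masses are not known exactly. Their poses are not given: they have to be found in the camera images.
- nozzle_blue: Steel nozzle, 130 mm tall, 0.2 kg, round, upright on the platform scale's steel top (60 mm above the table). From the foot: barrel 30 mm in diameter, 80 mm long, its upper 16 mm a blue band; then a slim stem 20 mm in diameter, 50 mm long, its last 12 mm a blue plug. Origin: centre of the foot; z runs up its axis.
- nozzle_orange: The same nozzle with an orange band and plug, also standing on the scale; to be left alone. Origin: centre of the foot; z up.
- cradle: Yellow V trough (90 degrees, 70 mm long, edges 23 mm either side) of the fixed angled rest, leaning 35 degrees from vertical back towards the robot; it opens up and away from the robot. Dark stop plate at its low end. Origin: on the stop, at the foot centre of a parked nozzle, 105 mm above the table. z: up the trough, along the parked nozzle's axis; x: square to it, out of the V; y: level, across.

How it is judged:
By the outcome, as a careful person would: the job done as asked, in the order asked, and still so for the second after the job is handed in, with the robot touching nothing.
It also fails if it takes over 32 s, if anything falls off the work surface, if the arm or the gripper's body presses on something with over 40 N, if the wrist force passes 120 N, or if a joint passes its speed limit or range.

## Robot

A 6-joint arm with a two-finger parallel gripper is mounted at the origin on the work surface. World frame = base frame: x ahead of the robot, y to its left, z up, the work surface at z = 0. Lengths are in m, angles in rad, forces in N, time in s.
With the tool pointing down it reaches from about 0.325 to 0.775 m from the base axis. Payload 5.5 kg.
Tool frame: the origin (TCP) lies on the centre line of the jaws, within the pads' length; the fingertips stand 11 mm ahead of it and the grasp point (between the pads) lies 8 mm behind it (tips_ahead is the distance from the TCP to the fingertips, in m); z points along the fingers, y is the line along which they close (so a half turn about z gives the same grasp; the last joint's range is limited). The gripper opens to 85 mm and grips with 20 to 120 N. Pads are 22 mm wide; open, the fingers measure 114 mm over their backs; the gripper's body (76 mm by 85 mm) begins 54 mm behind the grasp point. The pads swing forward as they close: fully open they stand 13 mm farther back than shut.
Start: joints at [-1.239, 0.091, 1.231, -0, 1.82, -0.057], TCP at [0.227, -0.555, 0.211] pointing down, gripper open.
Joint ranges: [-2.87, 2.87], [-0.86, 2.18], [0.17, 2.46], [-1.51, 4.65], [0.06, 2.69], [-2.65, 2.65]. Speed limits (rad/s): [2.57, 2.57, 3.01, 3.14, 3.14, 3.14].

## Interface

Orientations are given as a unit quaternion [w, x, y, z].
In Python, from bench import * gives the robot as it stands.
- The arm moves only by the tool send_rows, never from a script. Its argument "moves" is one flat list of numbers, 5 for each row, row after row: the opening, from 0 (shut) to 1 (fully open), then the shift along the world's x, y, z in mm, then the turn about the world's z in degrees. In form: [gripper, x, y, z, turn, gripper, x, y, z, turn, ...]. A call has 1 to 8 rows; each row is the pose to reach, as a shift and turn from the pose commanded when the call began; what a row does not reach only later rows make up. A row lasts 1/8 s, in which the tool goes at most 62.5 mm and 10.7 degrees, less where a joint would pass 70% of its speed; a pose out of reach is approached as far as the arm can. A call with a gripper value outside its range is refused whole. The fingers move at their own pace and stop on an object; "newtons" is the grip in N (left out, the last holds). Time passes only in rows, so rows that repeat a pose let the fingers close. It gives the time, the measured TCP pose, the force, the opening and the grip force at its end, in the units of the state.
- observe(): the state, without advancing time (a new reading comes with each control period).
- grab_frame(name): name is "scene" or "top" or "wrist"; returns a dict with "image" (480x640x3 uint8, blue, green, red), "fx", "fy", "cx", "cy" (pixels), "R" (3x3) and "t" (3): a world point X has camera coordinates R X + t; the wrist camera has in their place "T_tool_cam" (4x4, takes a point from camera to tool coordinates, whose origin is the TCP and whose axes are the flange's). Camera axes: x right, y down, z forward; pixel columns grow to the right and rows downward; lengths in m; the calibration is good to about 2 mm. The wrist camera is an equidistant fisheye: a pixel r from the principal point sees the ray r / f radians off the axis. A picture is of the moment at which its call begins: read the wrist's pose just before it. There is no depth.
- finish_job(): hands the job in; it is judged then, once.
The state is a dict: "time_s": time; "joint_pos": joint angles; "qvel": joint speeds; "joint_efforts": joint torques, N m; "tcp_pos": TCP position; "tcp_rot": TCP orientation; "ft_force": force on the tool from outside, world axes, zero at the start; "moment": the same for the moment, N m; "grip_width": opening from 0.0 (shut) to 1.0 (fully open); "grasp_force": force on a finger pad.
Only numpy, scipy, OpenCV 4.12 (cv2) and the standard library are available. Lean on these libraries where they do the work, as an engineer would, in place of code of your own. Each camera call takes 0.05 s, during which the arm holds its last target. There are 200 camera calls.

## Working session

There is one attempt and no reset: what is moved stays moved. The work goes in short steps, Python scripts to look and compute and a tool call to move; the robot and the scene stay as the last step left them, time stands still between calls to the robot, and variables do not carry over. Pictures are saved under pics/ and viewed, at most 10 in all, crops included, and the job is handed in when it is done.

Besides the shell and the picture viewer there is one more tool, called after "Request:" as a command line: name --argument value ..., lists and objects as JSON in quotes. send_rows: Moves the arm, as the interface text tells. Its arguments: {"type":"object","properties":{"moves":{"type":"array","items":{"type":"number"}},"newtons":{"type":"number"}},"required":["moves"]}

```bash
mkdir -p pics; ls; python3 - <<'E'
from bench import *
import cv2,numpy as np,pickle
s=observe();print({k:np.round(s[k],3).tolist() for k in s})
F={}
for n in("scene","top","wrist"):
    F[n]=grab_frame(n);cv2.imwrite(f"pics/{n}0.png",F[n]["image"])
    print(n,{k:np.round(v,3).tolist() for k,v in F[n].items() if k!="image"})
pickle.dump((s,F),open("f0.pkl","wb"))
E
```

```text
pics
{'time_s': 0.0, 'joint_pos': [-1.239, 0.092, 1.232, 0.0, 1.82, -0.057], 'qvel': [-0.002, -0.0, -0.002, -0.0, 0.0, 0.001], 'joint_efforts': [-0.001, -45.872, -41.803, -0.0, 0.011, 0.0], 'tcp_pos': [0.227, -0.555, 0.21], 'tcp_rot': [-0.001, 0.981, 0.193, -0.0], 'ft_force': [-0.371, 0.049, 0.464], 'moment': [0.015, -0.008, 0.046], 'grasp_force': 0.0, 'grip_width': 1.002}
scene {'fx': 603.652, 'fy': 603.652, 'cx': 306.766, 'cy': 234.733, 'R': [[-0.618, 0.786, -0.008], [0.661, 0.515, -0.545], [-0.425, -0.342, -0.838]], 't': [0.359, -0.326, 1.224]}
top {'fx': 616.178, 'fy': 616.178, 'cx': 308.055, 'cy': 243.006, 'R': [[-0.006, -1.0, 0.007], [-0.998, 0.005, -0.055], [0.055, -0.007, -0.998]], 't': [0.01, 0.581, 1.097]}
wrist {'fx': 371.648, 'fy': 371.648, 'cx': 317.167, 'cy': 240.002, 'T_tool_cam': [[-0.0, -0.959, -0.285, 0.072], [1.0, 0.0, -0.002, -0.0], [0.002, -0.285, 0.959, -0.164], [0.0, 0.0, 0.0, 1.0]]}
```

View pics/scene0.png

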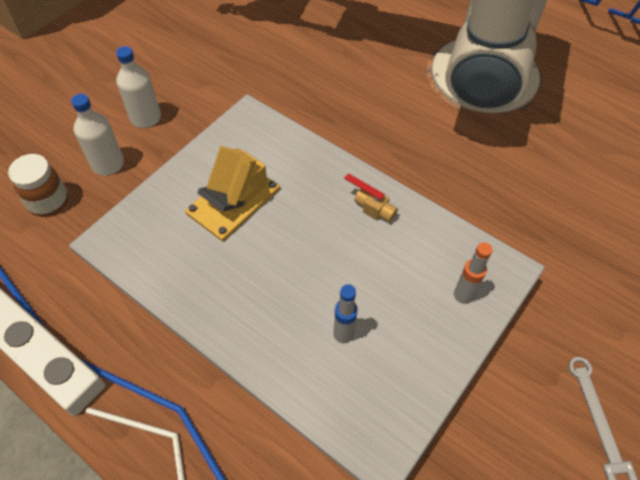

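View pics/top0.png

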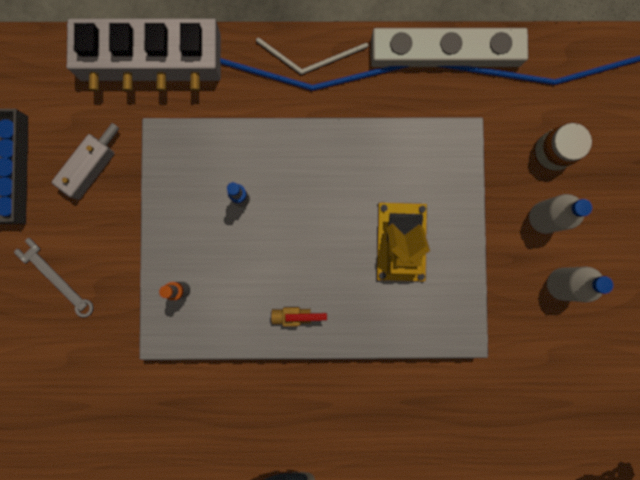

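```bash
cat >h.py <<'E'
import cv2,numpy as np,pickle
def ray(f,u,v):
    d=f["R"].T@np.array([(u-f["cx"])/f["fx"],(v-f["cy"])/f["fy"],1]); return -f["R"].T@f["t"],d/np.linalg.norm(d)
def onz(f,u,v,z):
    o,d=ray(f,u,v);return o+d*(z-o[2])/d[2]
def tri(f,p,g,q):
    o,d=ray(f,*p);a,b=ray(g,*q);s=np.linalg.lstsq(np.c_[d,-b],a-o,rcond=None)[0]
    P,Q=o+d*s[0],a+b*s[1];return (P+Q)/2,np.linalg.norm(P-Q)
def proj(f,X):
    c=f["R"]@np.asarray(X)+f["t"];return np.array([f["fx"]*c[0]/c[2]+f["cx"],f["fy"]*c[1]/c[2]+f["cy"]])
def blobs(im,lo,hi,amin=15):
    m=cv2.inRange(cv2.cvtColor(im,cv2.COLOR_BGR2HSV),lo,hi);n,_,st,ce=cv2.connectedComponentsWithStats(m)
    return m,[(st[i].tolist(),ce[i].round(1).tolist()) for i in range(1,n) if st[i][4]>=amin]
E
python3 - <<'E'
from h import *
s,F=pickle.load(open("f0.pkl","rb"))
for n in("scene","top"):
    im=F[n]["image"]
    for nm,lo,hi in(("blue",(100,150,50),(125,255,255)),("or",(3,190,120),(12,255,255))):
        print(n,nm,[b for b in blobs(im,lo,hi)[1] if b[0][4]<600])
a=cv2.resize(F["scene"]["image"][130:250,170:300],None,fx=4.5,fy=4.5,interpolation=cv2.INTER_CUBIC)
b=cv2.resize(F["top"]["image"][190:295,365:440],None,fx=5,fy=5,interpolation=cv2.INTER_CUBIC)[:540]
cv2.imwrite("pics/cs.png",a)
c=np.zeros((540,800,3),np.uint8);a=cv2.resize(a,None,fx=.72,fy=.72);c[:a.shape[0],:a.shape[1]]=a;c[:b.shape[0],425:]=b[:540]
cv2.imwrite("pics/c1.png",cv2.convertScaleAbs(c,alpha=1.3));print(a.shape,b.shape)
E
```

```text
scene blue [([583, 0, 17, 4, 35], [591.8, 1.1]), ([610, 3, 30, 20, 97], [628.0, 13.8]), ([117, 47, 15, 15, 169], [124.6, 54.3]), ([72, 95, 17, 16, 202], [80.5, 102.3]), ([0, 268, 38, 51, 264], [15.1, 292.0]), ([341, 286, 14, 15, 164], [347.6, 292.7]), ([336, 305, 20, 18, 144], [344.7, 316.7])]
scene or [([469, 275, 14, 6, 33], [475.4, 277.4])]
top blue [([228, 183, 18, 20, 183], [236.0, 191.5]), ([574, 200, 17, 16, 213], [582.0, 207.3]), ([595, 277, 17, 16, 219], [603.1, 284.5])]
top or [([160, 283, 22, 16, 158], [169.6, 290.2]), ([285, 313, 25, 3, 28], [296.2, 314.0])]
(389, 421, 3) (525, 375, 3)
```

View pics/c1.png

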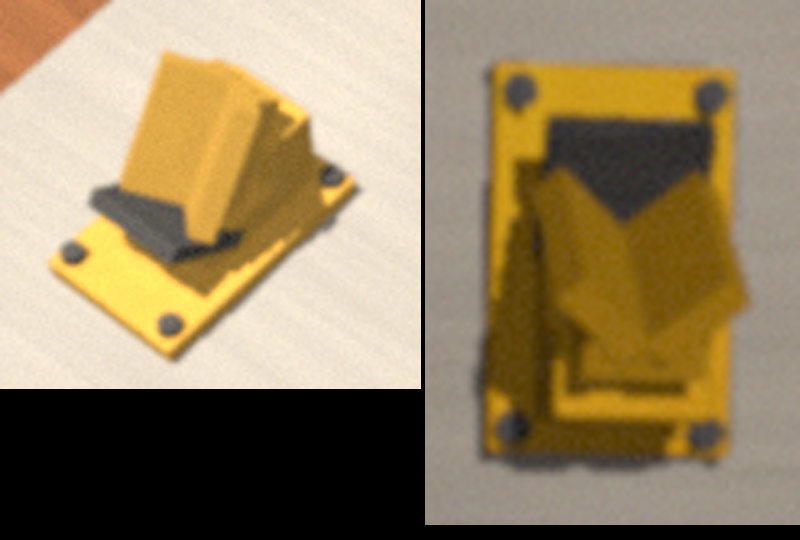

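```bash
python3 - <<'E'
from h import *
s,F=pickle.load(open("f0.pkl","rb"));T,S=F["top"],F["scene"]
np.set_printoptions(precision=4,suppress=True)
t=lambda x,y:(365+(x-425)/5-.4,190+y/5-.4)
c=lambda x,y:(170+x/3.24-.35,130+y/3.24-.35)
print("bolts");B=[onz(T,*t(*p),.068) for p in((519,91),(711,97),(512,429),(706,433))];print(np.array(B))
print([np.degrees(np.arctan2((B[i]-B[i+2])[1],(B[i]-B[i+2])[0])) for i in(0,1)],np.mean(B,0))
c35,s35=np.cos(np.radians(35)),np.sin(np.radians(35));x=np.array([c35,0,s35]);z=np.array([-s35,0,c35]);y=np.array([0,1,0])
M={"apexlo":(-.0212*x,(622,222),(187,208)),"apexhi":(-.0212*x+.07*z,(640,337),(222,65)),
 "Llo":(.0018*x+.023*y,(540,178),(195,238)),"Lhi":(.0018*x+.023*y+.07*z,(562,300),(268,100)),
 "Rlo":(.0018*x-.023*y,(703,175),(120,192)),"Rhi":(.0018*x-.023*y+.07*z,(748,302),(165,52))}
for k,(o,p,q) in M.items():
    P,e=tri(T,t(*p),S,c(*q));print(k,"O top",(onz(T,*t(*p),.105+o[2])-o)[:2],"O scene",(onz(S,*c(*q),.105+o[2])-o)[:2],"tri O",P-o,round(e,4))
# nozzles
print("plug blue tri",tri(T,(236,191.5),S,(347.6,292.7)))
for z in(.184,.19):print(z,onz(T,236,191.5,z),onz(S,347.6,292.7,z))
print("band", onz(S,344.7,316.7,.132)); print("orange",onz(T,169.6,290.2,.184))
# plug top centres
m,_=blobs(T["image"],(100,150,50),(125,255,255));print(T["image"].shape)
E
```

```text
bolts
[[ 0.6385 -0.1235  0.068 ]
 [ 0.6361 -0.1899  0.068 ]
 [ 0.5218 -0.1196  0.068 ]
 [ 0.5201 -0.1864  0.068 ]]
[np.float64(-1.8881437924194628), np.float64(-1.75168275613418)] [ 0.5791 -0.1548  0.068 ]
apexlo O top [ 0.6086 -0.1544] O scene [ 0.6076 -0.1502] tri O [ 0.6075 -0.1532  0.1028] 0.0038
apexhi O top [ 0.6082 -0.1502] O scene [ 0.6031 -0.1595] tri O [ 0.6091 -0.1498  0.117 ] 0.004
Llo O top [ 0.6036 -0.1481] O scene [ 0.6059 -0.1505] tri O [ 0.6047 -0.1495  0.1043] 0.0032
Lhi O top [ 0.6006 -0.1467] O scene [ 0.5948 -0.1432] tri O [ 0.5986 -0.1436  0.1087] 0.0063
Rlo O top [ 0.6044 -0.1565] O scene [ 0.6077 -0.1511] tri O [ 0.6044 -0.1572  0.0968] 0.002
Rhi O top [ 0.5997 -0.159 ] O scene [ 0.6023 -0.154 ] tri O [ 0.5993 -0.1594  0.0987] 0.0023
plug blue tri (array([0.6524, 0.121 , 0.1733]), np.float64(0.0035726123689626098))
0.184 [0.6518 0.1183 0.184 ] [0.6562 0.1254 0.184 ]
0.19 [0.651  0.1177 0.19  ] [0.659 0.127 0.19 ]
band [0.6635 0.1292 0.132 ]
orange [0.501  0.2193 0.184 ]
(480, 640, 3)
```

Request:
send_rows --moves '[0.7,25,41,40,-8,0.7,60,100,70,-16,0.7,90,150,90,-24,0.7,120,200,90,-24,0.7,150,250,90,-24,0.7,180,300,90,-24,0.7,210,350,90,-24,0.7,240,400,90,-24]'

```text
time_s: 1.15
tcp_pos: [0.468, -0.1534, 0.3007]
tcp_rot: [0.0, 1.0, -0.015, 0.0]
ft_force: [0.4, -0.0, -0.3]
grip_width: 0.698
grasp_force: 0.0
```

Request:
send_rows --moves '[0.7,30,45,0,0,0.7,60,90,0,0,0.7,90,140,0,0,0.7,120,190,0,0,0.7,150,235,0,0,0.7,170,265,0,0,0.7,170,270,0,0,0.7,170,270,0,0]'

```text
time_s: 2.15
tcp_pos: [0.6372, 0.1146, 0.3006]
tcp_rot: [0.0, 1.0, -0.015, -0.0]
ft_force: [-0.3, -0.5, 0.1]
grip_width: 0.699
grasp_force: 0.0
```

```bash
python3 - <<'E'
from bench import *
from h import *
s=observe();w=grab_frame("wrist");cv2.imwrite("pics/w1.png",w["image"]);pickle.dump((s,w),open("f1.pkl","wb"))
print(s["tcp_pos"],s["tcp_rot"],s["ft_force"],s["time_s"],s["joint_pos"])
E
```

```text
[0.63716288 0.11461434 0.30055526] [ 2.21847585e-04  9.99889057e-01 -1.48873633e-02 -4.35853885e-04] [-0.27126557 -0.48343792  0.09225031] 2.15 [ 1.25613354e-01  2.68682278e-01  8.71238414e-01 -3.49311510e-04
  2.00259719e+00  1.72603947e+00]
```

View pics/w1.png

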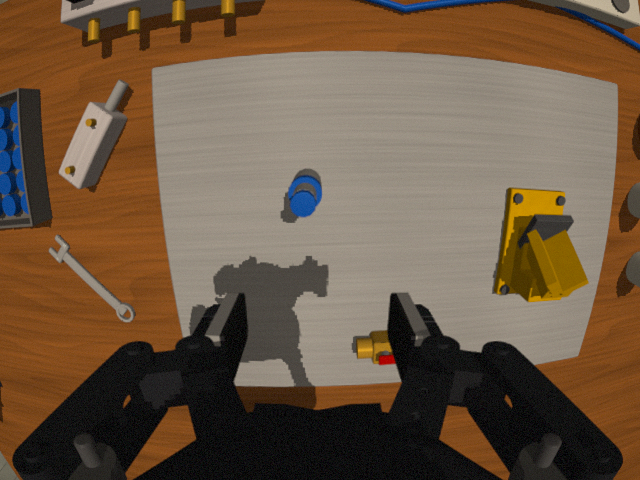

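```bash
cat >>h.py <<'E'
from scipy.spatial.transform import Rotation as Ro
def wray(s,w,u,v):
    dx,dy=u-w["cx"],v-w["cy"];r=np.hypot(dx,dy);th=r/w["fx"];k=np.sin(th)/r
    d=np.array([dx*k,dy*k,np.cos(th)]);q=s["tcp_rot"];R=Ro.from_quat([q[1],q[2],q[3],q[0]]).as_matrix();T=np.array(w["T_tool_cam"])
    return R@T[:3,3]+s["tcp_pos"],R@T[:3,:3]@d
def wz(s,w,u,v,z):
    o,d=wray(s,w,u,v);return o+d*(z-o[2])/d[2]
E
python3 - <<'E'
from h import *
np.set_printoptions(precision=4,suppress=True)
s,w=pickle.load(open("f1.pkl","rb"));im=w["image"]
c=im[160:230,275:335];m=cv2.inRange(cv2.cvtColor(c,cv2.COLOR_BGR2HSV),(100,150,50),(125,255,255))
for r in m[::2]:print("".join("#" if v else "." for v in r))
for p in((303,204.5),(303,206)):print(wz(s,w,*p,.19))
cv2.imwrite("pics/w1c.png",cv2.convertScaleAbs(cv2.resize(im[180:306,488:594],None,fx=4.7,fy=4.7,interpolation=cv2.INTER_CUBIC),alpha=1.4))
E
```

```text
............................................................
............................................................
............................................................
............................................................
............................................................
............................................................
............................................................
............................................................
.........................###########........................
.....................###################....................
...................#######################..................
..................##########################................
.................#######............#########...............
................######.................#######..............
..............######....................######..............
..............#####........#.............#####..............
.............#####....#############.......#####.............
.............####...#################.....#####.............
..
[... 380 characters left out ...]
########################....................
.................######################.....................
..................###################.......................
....................################........................
...........................###..............................
............................................................
............................................................
............................................................
............................................................
............................................................
............................................................
[0.6557 0.1253 0.19  ]
[0.6545 0.1254 0.19  ]
```

View pics/w1c.png

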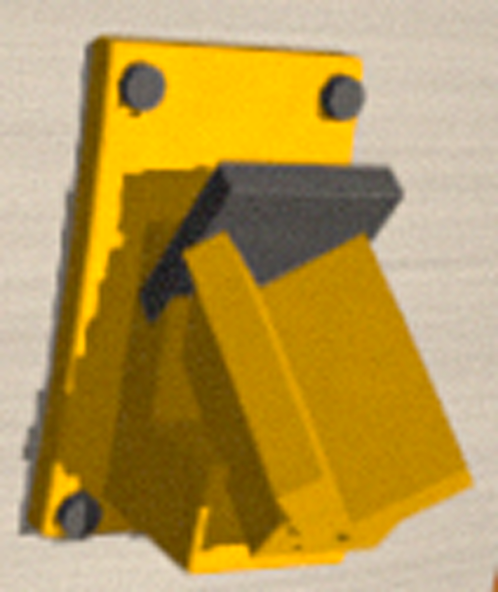

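Request:
send_rows --moves '[0.7,18,11,-20,0,0.7,18,11,-60,0,0.7,18,11,-100,0,0.7,18,11,-125,0,0.7,18,11,-138,0,0.7,18,11,-138,0]' --newtons 25

```text
time_s: 2.95
tcp_pos: [0.655, 0.1249, 0.1628]
tcp_rot: [0.0, 1.0, -0.016, -0.0]
ft_force: [0.9, -0.4, 0.9]
grip_width: 0.698
grasp_force: 0.0
```

```bash
python3 - <<'E'
from bench import *
from h import *
np.set_printoptions(precision=4,suppress=True)
s=observe();w=grab_frame("wrist");cv2.imwrite("pics/w2.png",w["image"])
print(s["tcp_pos"],s["ft_force"])
s,w=pickle.load(open("f1.pkl","rb"))
t=lambda x,y:(488+x/4.7-.4,180+y/4.7-.4)
y0=np.radians(-1.8);c35,s35=np.cos(np.radians(35)),np.sin(np.radians(35));Z=Ro.from_euler("z",-1.8,degrees=True).as_matrix()
x=Z@[c35,0,s35];z=Z@[-s35,0,c35];y=Z@[0,1,0]
for k,o,p in(("apexlo",-.0212*x,(262,283)),("apexhi",-.0212*x+.07*z,(350,517)),("Rlo",.0018*x-.023*y,(365,237)),("Rhi",.0018*x-.023*y+.07*z,(472,482)),("Llo",.0018*x+.023*y,(228,235)),("Lhi",.0018*x+.023*y+.07*z,(318,487))):
    print(k,(wz(s,w,*t(*p),.105+o[2])-o)[:2])
B=[wz(s,w,*t(*p),.068) for p in((142,85),(342,97))];print(B)
E
```

```text
[0.655  0.1249 0.1628] [ 0.9259 -0.4291  0.9369]
apexlo [ 0.6082 -0.1538]
apexhi [ 0.6086 -0.1523]
Rlo [ 0.6054 -0.1526]
Rhi [ 0.6026 -0.1549]
Llo [ 0.6052 -0.1543]
Lhi [ 0.6039 -0.1522]
[array([ 0.6368, -0.1246,  0.068 ]), array([ 0.6344, -0.1916,  0.068 ])]
```

View pics/w2.png

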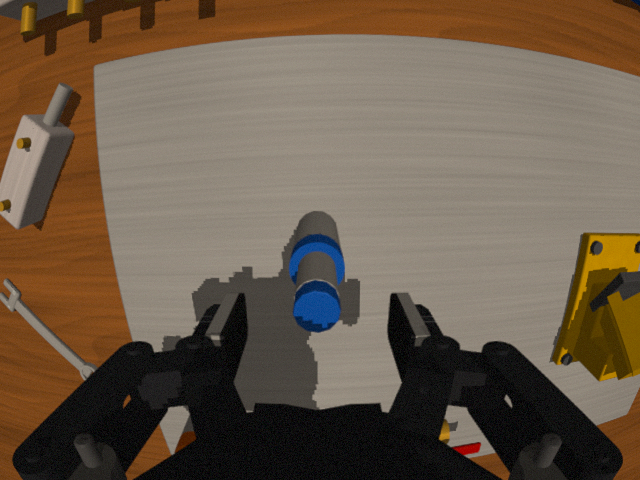

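Request:
send_rows --moves '[0.7,1,0,0,0,0,1,0,0,0,0,1,0,0,0,0,1,0,0,0,0,1,0,0,0,0,1,0,0,0,0,1,0,0,0]' --newtons 25

```text
time_s: 3.88
tcp_pos: [0.6566, 0.1258, 0.1634]
tcp_rot: [-0.0, 1.0, -0.015, 0.0]
ft_force: [-0.3, -1.3, 3.5]
grip_width: 0.209
grasp_force: 24.6
```

Request:
send_rows --moves '[0,0,0,15,0,0,0,0,60,0,0,0,-10,110,0,0,-5,-50,130,0,0,-15,-100,130,0,0,-25,-150,130,0,0,-35,-200,130,0,0,-42,-220,130,0]'

```text
time_s: 4.88
tcp_pos: [0.6136, -0.0969, 0.2927]
tcp_rot: [0.0, 1.0, -0.017, -0.001]
ft_force: [-0.1, 1.0, -2.3]
grip_width: 0.21
grasp_force: 24.7
```

Request:
send_rows --moves '[0,0,-5,0,0,0,0,-5,0,0]'

```text
time_s: 5.12
tcp_pos: [0.6147, -0.0983, 0.2928]
tcp_rot: [-0.0, 1.0, -0.015, -0.0]
ft_force: [0.5, 1.5, -2.1]
grip_width: 0.209
grasp_force: 24.7
```

```bash
python3 - <<'E'
from bench import *
from h import *
s=observe();w=grab_frame("wrist");cv2.imwrite("pics/w3.png",w["image"]);pickle.dump((s,w),open("f3.pkl","wb"))
print(s["tcp_pos"],s["ft_force"],s["grasp_force"],s["grip_width"])
E
```

```text
[ 0.61473078 -0.09832962  0.29276314] [ 0.48786475  1.45318043 -2.14326675] 24.702827632427216 0.20860606256636655
```

View pics/w3.png

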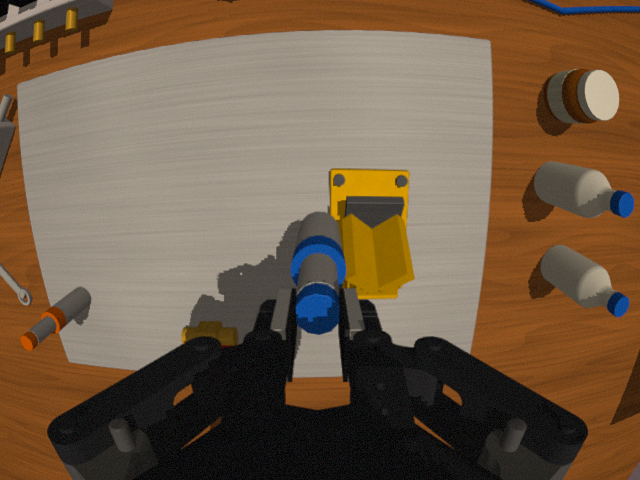

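```bash
python3 - <<'E'
from h import *
np.set_printoptions(precision=4,suppress=True)
s,w=pickle.load(open("f3.pkl","rb"))
Z=Ro.from_euler("z",-1.8,degrees=True).as_matrix();a=np.radians(35)
x=Z@[np.cos(a),0,np.sin(a)];z=Z@[-np.sin(a),0,np.cos(a)];y=Z@[0,1,0]
for k,o,p in(("apexlo",-.0212*x,(374.5,232)),("apexhi",-.0212*x+.07*z,(383,288)),("Rlo",.0018*x-.023*y,(401,219)),("Rhi",.0018*x-.023*y+.07*z,(413,276))):
    print(k,(wz(s,w,*p,.105+o[2])-o)[:2])
O=np.array([.605,-.1535,.105])
for ph in(35,28,21,14,7,0):
    f=np.radians(ph);C=np.array([-15+15*np.cos(f),15*np.sin(f)])+111*np.array([np.sin(f),np.cos(f)])
    print(ph,O*1000+C[0]*x+C[1]*z-[0,0,8])
E
```

```text
apexlo [ 0.6027 -0.1557]
apexhi [ 0.6058 -0.1573]
Rlo [ 0.6009 -0.1566]
Rhi [ 0.6039 -0.1577]
35 [ 597.8466 -153.2752  213.4917]
28 [ 586.0045 -152.903   211.9341]
21 [ 574.2625 -152.534   208.5347]
14 [ 562.7956 -152.1737  203.3444]
7 [ 551.7748 -151.8273  196.4405]
0 [ 541.3644 -151.5002  187.9259]
```

```bash
python3 - <<'E'
from h import *
s,w=pickle.load(open("f3.pkl","rb"))
cv2.imwrite("pics/w3c.png",cv2.convertScaleAbs(cv2.resize(w["image"][185:305,325:425],None,fx=5,fy=5,interpolation=cv2.INTER_CUBIC),alpha=1.2))
E
```

```text
(no output)
```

View pics/w3c.png

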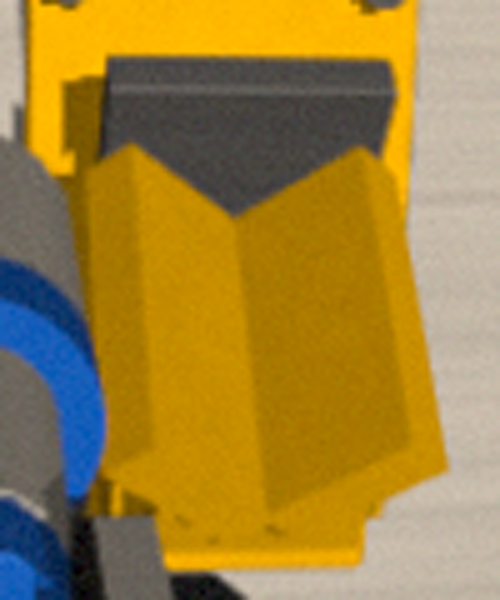

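```bash
python3 - <<'E'
from h import *
np.set_printoptions(precision=4,suppress=True)
s,w=pickle.load(open("f3.pkl","rb"))
t=lambda x,y:(325+x/5-.4,185+y/5-.4)
Z=Ro.from_euler("z",-1.8,degrees=True).as_matrix();a=np.radians(35)
x=Z@[np.cos(a),0,np.sin(a)];z=Z@[-np.sin(a),0,np.cos(a)];y=Z@[0,1,0]
for k,o,p in(("apexlo",-.0212*x,(237,217)),("apexhi",-.0212*x+.07*z,(268,510)),("Llo",.0018*x+.023*y,(133,145)),("Lhi",.0018*x+.023*y+.07*z,(153,445)),("Rlo",.0018*x-.023*y,(362,147)),("Rhi",.0018*x-.023*y+.07*z,(410,440))):
    print(k,(wz(s,w,*t(*p),.105+o[2])-o)[:2])
E
```

```text
apexlo [ 0.607  -0.1531]
apexhi [ 0.6074 -0.1528]
Llo [ 0.606  -0.1531]
Lhi [ 0.6067 -0.1528]
Rlo [ 0.6061 -0.1524]
Rhi [ 0.6073 -0.1518]
```

Request:
send_rows --moves '[0,-5,-25,0,0,0,-8,-45,0,0,0,-11,-54,0,0,0,-11,-54,-25,0,0,-11,-54,-50,0,0,-11,-54,-65,0,0,-11,-54,-72,0,0,-11,-54,-72,0]' --newtons 25

```text
time_s: 6.18
tcp_pos: [0.6035, -0.1531, 0.221]
tcp_rot: [-0.0, 1.0, -0.015, -0.0]
ft_force: [-0.1, 0.6, -2.5]
grip_width: 0.207
grasp_force: 24.7
```

Request:
send_rows --moves '[0,-4,0.5,-2,0,0,-8,0.5,-4,0,0,-12,1,-5.5,0,0,-16,1,-6.5,0,0,-20,1,-7.5,0,0,-24,1,-8.5,0,0,-28,1.5,-10,0,0,-28,1.5,-10,0]'

```text
time_s: 7.18
tcp_pos: [0.5752, -0.1518, 0.2108]
tcp_rot: [0.0, 1.0, -0.015, -0.0]
ft_force: [0.3, -0.1, -0.5]
grip_width: 0.212
grasp_force: 24.9
```

```bash
python3 - <<'E'
from bench import *
from h import *
_,w0=pickle.load(open("f3.pkl","rb"));w=grab_frame("wrist")
for f in(w0,w):print([b for b in blobs(f["image"],(100,150,50),(125,255,255),60)[1] if 250<b[1][0]<400 and b[1][1]>100])
cv2.imwrite("pics/w4.png",w["image"])
E
```

```text
[([291, 236, 55, 50, 1171], [318.2, 254.9]), ([295, 284, 45, 50, 1812], [317.0, 308.4])]
[([290, 216, 56, 52, 1403], [317.3, 235.9]), ([295, 281, 45, 50, 1850], [317.1, 306.0])]
```

View pics/w4.png

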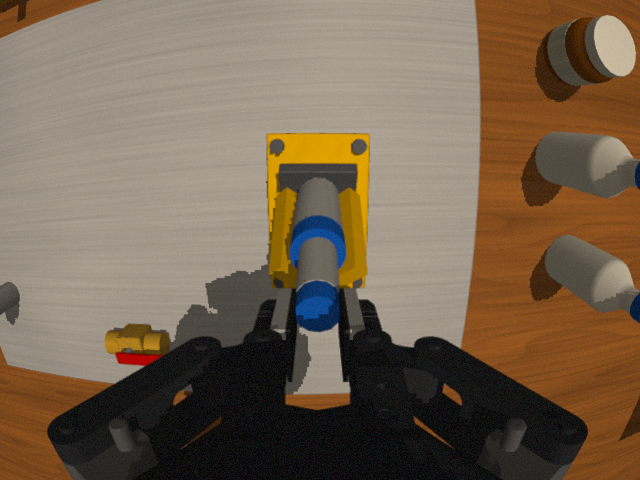

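Request:
send_rows --moves '[0,-5,0,-2,0,0,-10,0.5,-4.5,0,0,-15,0.5,-7,0,0,-20,0.5,-10,0,0,-24,1,-13,0,0,-28,1,-16,0,0,-30,1,-17.5,0,0,-30,1,-17.5,0]'

```text
time_s: 8.22
tcp_pos: [0.545, -0.1509, 0.194]
tcp_rot: [0.0, 1.0, -0.015, 0.0]
ft_force: [-2.8, 0.2, 4.8]
grip_width: 0.214
grasp_force: 26.6
```

Request:
send_rows --moves '[0,-1.5,0,-0.5,0,0,-3,0,-1.5,0,0,-3,0,-1.5,0]'

```text
time_s: 8.6
tcp_pos: [0.5422, -0.1508, 0.192]
tcp_rot: [0.0, 1.0, -0.015, -0.0]
ft_force: [-3.4, -0.2, 4.7]
grip_width: 0.206
grasp_force: 26.8
```

```bash
python3 - <<'E'
from bench import *
from h import *
s=observe();print(s["tcp_pos"],s["ft_force"])
f=grab_frame("scene");cv2.imwrite("pics/s5.png",f["image"])
a=cv2.resize(f["image"][100:250,150:310],None,fx=3.9,fy=3.9,interpolation=cv2.INTER_CUBIC);cv2.imwrite("pics/s5c.png",a)
t=grab_frame("top");cv2.imwrite("pics/t5.png",t["image"])
w=grab_frame("wrist");print([b for b in blobs(w["image"],(100,150,50),(125,255,255),60)[1] if 250<b[1][0]<400 and b[1][1]>100])
E
```

```text
[ 0.54217983 -0.15078895  0.19196565] [-3.3908993  -0.19476448  4.69534832]
[([289, 188, 58, 55, 1802], [317.5, 209.5]), ([295, 280, 45, 46, 1778], [317.0, 302.8])]
```

Request:
send_rows --moves '[0,-1,0,-0.7,0,0,-2,0,-1.4,0,0,-2,0,-1.4,0]'

```text
time_s: 9.12
tcp_pos: [0.5403, -0.1507, 0.1904]
tcp_rot: [-0.0, 1.0, -0.015, -0.0]
ft_force: [-3.9, 0.2, 4.9]
grip_width: 0.215
grasp_force: 27.1
```

Request:
send_rows --moves '[0,-1,0,-0.7,0,0,-2,0,-1.4,0,0,-2,0,-1.4,0]'

```text
time_s: 9.5
tcp_pos: [0.5384, -0.1507, 0.1888]
tcp_rot: [-0.0, 1.0, -0.015, -0.0]
ft_force: [-2.6, -0.1, 3.9]
grip_width: 0.208
grasp_force: 27.2
```

```bash
python3 - <<'E'
from bench import *
from h import *
s=observe();print(s["tcp_pos"],s["ft_force"],s["moment"])
a=grab_frame("scene")["image"][100:250,150:310];b=grab_frame("wrist")["image"][120:340,250:390]
c=np.zeros((585,800,3),np.uint8);c[:, :425]=cv2.resize(a,None,fx=3.9,fy=3.9,interpolation=cv2.INTER_CUBIC)[:585,100:525];b=cv2.resize(b,None,fx=2.65,fy=2.65);c[:b.shape[0],428:428+b.shape[1]]=b[:585,:372]
cv2.imwrite("pics/v6.png",c)
E
```

```text
[ 0.53835547 -0.15072222  0.18882472] [-2.55499906 -0.08590556  3.90170385] [0.00574147 0.26759937 0.06867643]
```

View pics/v6.png

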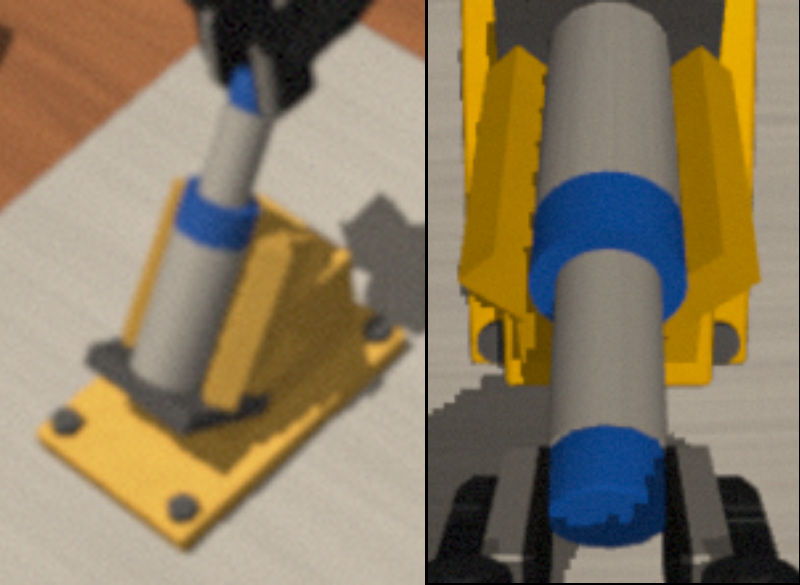

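Request:
send_rows --moves '[0,-0.8,0,-0.5,0,0,-1.6,0,-1.1,0,0,-1.6,0,-1.1,0]'

```text
time_s: 9.98
tcp_pos: [0.5368, -0.1507, 0.1876]
tcp_rot: [-0.0, 1.0, -0.015, -0.0]
ft_force: [-0.4, 0.4, 2.1]
grip_width: 0.212
grasp_force: 27.1
```

Request:
send_rows --moves '[0,-0.6,0,-0.4,0,0,-1.2,0,-0.8,0,0,-1.2,0,-0.8,0]'

```text
time_s: 10.35
tcp_pos: [0.5357, -0.1507, 0.1868]
tcp_rot: [-0.0, 1.0, -0.015, -0.0]
ft_force: [0.5, -0.9, -0.6]
grip_width: 0.21
grasp_force: 26.9
```

Request:
send_rows --moves '[0,0.8,0,0.2,0,0,1.5,0,0.4,0,0,1.5,0,0.4,0]' --newtons 20

```text
time_s: 10.72
tcp_pos: [0.5371, -0.1508, 0.1878]
tcp_rot: [0.0, 1.0, -0.015, -0.0]
ft_force: [-1.0, 0.3, 1.6]
grip_width: 0.213
grasp_force: 27.0
```

```bash
cat >m.py <<'E'
from bench import *
from h import *
s=observe();print(s["tcp_pos"].round(4),s["ft_force"].round(2),s["grasp_force"])
for n in("scene","top","wrist"):
    f=grab_frame(n);B=[b for b in blobs(f["image"],(100,150,50),(125,255,255),30)[1] if b[0][4]<2500]
    reg={"scene":(200,280,110,210),"top":(370,450,190,300),"wrist":(250,390,120,400)}[n]
    print(n,[b for b in B if reg[0]<b[1][0]<reg[1] and reg[2]<b[1][1]<reg[3]])
    if n!="wrist":
        Z=Ro.from_euler("z",-1.8,degrees=True).as_matrix();a=np.radians(35);z=Z@[-np.sin(a),0,np.cos(a)]
        print("  expect plug,band axis",[proj(f,np.array([.6065,-.1528,.105])+k*z).round(1) for k in(.124,.072)])
E
python3 m.py
```

```text
[ 0.5371 -0.1508  0.1878] [-1.02  0.31  1.58] 27.049444913864136
scene [([235, 117, 6, 11, 48], [237.8, 121.5]), ([222, 148, 19, 15, 164], [230.7, 156.5])]
  expect plug,band axis [array([243.4, 122.6]), array([232.4, 154. ])]
top [([403, 238, 5, 14, 33], [404.2, 243.8])]
  expect plug,band axis [array([414.3, 266. ]), array([409.8, 247.4])]
wrist [([288, 184, 59, 56, 1895], [317.3, 205.8]), ([295, 281, 45, 45, 1736], [317.0, 303.2])]
```

Request:
send_rows --moves '[0.24,0,0,0,0,0.27,0,0,0,0,0.3,0,0,0,0,0.3,0,0,0,0]' --newtons 20

```text
time_s: 11.38
tcp_pos: [0.5371, -0.1507, 0.1875]
tcp_rot: [-0.0, 1.0, -0.015, -0.0]
ft_force: [0.5, 0.3, 0.1]
grip_width: 0.301
grasp_force: 0.0
```

```bash
python3 m.py
```

```text
[ 0.5371 -0.1507  0.1875] [0.49 0.34 0.09] 0.0
scene [([238, 118, 5, 10, 37], [240.3, 122.3]), ([223, 147, 19, 16, 162], [231.5, 156.3])]
  expect plug,band axis [array([243.4, 122.6]), array([232.4, 154. ])]
top []
  expect plug,band axis [array([414.3, 266. ]), array([409.8, 247.4])]
wrist [([289, 187, 58, 55, 1870], [317.6, 209.0]), ([295, 286, 46, 43, 1677], [317.8, 307.6])]
```

Request:
send_rows --moves '[0.4,0,0,0,0,0.55,0,0,0,0,0.65,0,0,0,0,0.65,0,0,10,0,0.65,0,0,40,0,0.65,-10,0,80,0,0.65,-60,0,110,0,0.65,-60,0,110,0]'

```text
time_s: 12.52
tcp_pos: [0.4762, -0.1511, 0.3035]
tcp_rot: [0.002, 1.0, -0.016, 0.004]
ft_force: [-0.0, -0.4, 0.5]
grip_width: 0.65
grasp_force: 0.0
```

```bash
python3 m.py; python3 - <<'E'
from bench import *
from h import *
np.set_printoptions(precision=4,suppress=True)
s=observe();w=grab_frame("wrist");m,B=blobs(w["image"],(100,150,50),(125,255,255),60);print([b for b in B if 200<b[1][0]<420])
print(blobs(grab_frame("top")["image"],(3,190,120),(12,255,255))[1])
f=grab_frame("scene")["image"][100:215,190:270]; m=blobs(f,(100,120,40),(125,255,255))[0]
for r in m[10:75:2]:print("".join("#" if v else "." for v in r[20:70]))
E
```

```text
[ 0.4762 -0.1511  0.3035] [-0.02 -0.41  0.52] 0.0
scene [([238, 118, 11, 11, 87], [243.0, 122.8]), ([223, 147, 19, 16, 164], [231.4, 156.3])]
  expect plug,band axis [array([243.4, 122.6]), array([232.4, 154. ])]
top [([403, 238, 17, 16, 122], [409.6, 243.1]), ([410, 260, 11, 12, 107], [415.3, 265.3])]
  expect plug,band axis [array([414.3, 266. ]), array([409.8, 247.4])]
wrist [([301, 138, 28, 31, 728], [314.5, 153.0])]
[([297, 92, 37, 36, 660], [315.2, 105.3]), ([301, 138, 28, 31, 737], [314.8, 152.9])]
[([169, 283, 13, 16, 58], [177.0, 289.0]), ([160, 285, 12, 13, 103], [165.4, 291.1]), ([285, 313, 26, 4, 34], [297.3, 314.0])]
..................................................
..................................................
..................................................
..................................................
.............................######...............
............................###########...........
............................############..........
...........................############...........
.............................#########............
...
[... 520 characters left out ...]
..##.................................
..............####................................
..............########............................
.............####################.................
.............##################...................
..............#################...................
................##############....................
.....................########.....................
..................................................
..................................................
..................................................
..................................................
..................................................
..................................................
```

```bash
python3 -c "
from bench import *
print(finish_job())"
```

```text
the job is handed in; nothing more can be done
None
```

The blue-banded nozzle is parked in the yellow rest, with its foot at the stop and its stem out of the top. It was set down and released at about 11 s, settling only a millimetre or two. The last camera check put its plug within about 1 px of the expected position in both fixed views. The orange nozzle was left standing, and the job is handed in.

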